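Mount a child's shoe last on the keyed spindle of a lasting jack

TASK

Mount the small shoe last, which stands sole up on the bench, on the lasting jack: lower it over the spindle and turn it under light pressure, never forcing it down, until the key drops into its slot and the last sits fully home on the shoulder. Then swing the seated last round on the stiff swivel until its toe stands over the toe rest, and let go, leaving the other things on the bench where they are.

Things in the scene. Friction and masses are not known exactly. Their poses are not given: they have to be found in the camera images.
- small_last: the small (child's) shoe last, plain green plastic, 0.26 to 0.4 kg, 163 mm long, 60 mm wide at the ball of the foot, 78 mm high, standing sole up on its flat cone top (61 x 34 mm). Origin: centre of the thimble hole's mouth in its underside; x to the toe, z up to the sole. A steel heel plate lies on the sole, over the grip. Heel back at x = -46, toe tip at x = 117, sole at z = 78 mm
- last_grip (a point): point inside the small last, 60 mm straight above its origin, 18 mm under the sole; axes as the last's. From 20 mm behind it to 20 mm ahead of it (x), and 42 to 78 mm above the underside, the sides are upright and flat, 45 mm apart (y): the place to grip from above, fingers closing along y
- thimble (a point): point on the small last at its origin (axes too): mouth of the thimble hole, upright, 42 mm deep, 15.2 mm wide in its first 9 mm and 17.5 mm further in. The slot for the key lies in the underside across this hole, along the last's x (heel to toe): 31 mm long, 8.4 mm wide, 9 mm deep
- last_toe (a point): point on the small last: underside of its forepart, 85 mm towards the toe from the thimble hole and 40 mm above the underside. With the last home and its toe over the toe rest it is 3 mm above the pad (room for the leather)
- jack: the lasting jack, dark iron and steel, bolted to the bench: a base bar 185 x 64 x 12 mm carrying a heel post with a swivel head and spindle on top, and a thinner toe post 85 mm from it. Origin: on the bench, on the axis of heel post and spindle; x points to the toe post, z up
- shoulder (a point): point on the jack, 115 mm above the bench on the spindle axis; axes as the jack's. Here lies the flat top (shoulder, 48 mm disc) of the swivel head; the last's origin is here when fully home. The head turns with spindle and key about the upright axis against 0.2 N m of friction and stays where left; firm stops at 0 (key along the jack's x) and at 71 degrees anticlockwise
- spindle_top (a point): point on the jack: tip of the spindle, 32 mm above the shoulder. Spindle 14 mm in diameter, its top 10 mm tapering to 7. Key: bar 28 mm long, 5.6 wide, across the spindle's foot, 8.5 high above the shoulder. The key's angle is not measured (the axes here are the jack's): it starts 15 to 68 degrees anticlockwise, seen from above, of the jack's x. It enters the slot when within 3 degrees
- toe_rest (a point): point on the jack: centre of the top of the round toe rest pad (29 mm diameter, rubber), 85 mm along the jack's x from the spindle axis, 152 mm above the bench; it stands still
- big_last: bystander: a large green last, 245 mm long, 117 mm high, standing sole down. Origin: on the bench, under its thimble hole
- pincers: bystander: dark iron lasting pincers, 195 mm long, lying flat. Origin: at mid length, on the bench
- hammer: bystander: shoemaker's hammer, 220 mm long, lying. Origin: on the handle, on the bench
- tack_tin: bystander: round open tin of tacks, 80 mm in diameter, 26 mm high. Origin: centre of its underside
- glue_pot: bystander: plastic pot 84 mm in diameter, 85 mm high, with a brush in it. Origin: centre of its underside
- awl: bystander: awl with a wooden handle, 135 mm long, lying. Origin: where blade meets handle, on the bench
- heel_blanks: bystander: stack of three rubber heel blanks, about 70 x 58 x 43 mm. Origin: centre of its underside
There are look-alikes about, which are no part of the job. Leave any blue or orange look-alike of the small_last alone.

How it is judged:
By the outcome, as a careful person would: the job done as asked, in the order asked, and still so for the second after the job is handed in, with the robot touching nothing.
It also fails if it takes over 64 s, if anything falls off the work surface, if the arm or the gripper's body presses on something with over 40 N, if the wrist force passes 120 N, or if a joint passes its speed limit or range.

ROBOT

A 6-joint arm with a two-finger parallel gripper is mounted at the origin on the work surface. World frame = base frame: x ahead of the robot, y to its left, z up, the work surface at z = 0. Lengths are in mm, angles in rad, forces in N, time in s.
With the tool pointing down it reaches from about 350 to 975 mm from the base axis. Payload 7.1 kg.
Tool frame: the origin (TCP) lies on the mounting face of the last link; the fingertips stand 182 mm ahead of it and the grasp point (between the pads) lies 163 mm ahead of it (ctrl.tcp_to_tips is the distance from the TCP to the fingertips, in mm); z points along the fingers, y is the direction in which the jaws open and shut (so a half turn about z gives the same grasp; the last joint's range is limited). The gripper opens to 88 mm and grips with 3 to 60 N. Pads are 20 mm wide; open, the fingers measure 115 mm over their backs; the gripper's body (75 mm by 178 mm) begins 61 mm behind the grasp point.
Start: joints at [-1.171, 0.423, 1.63, -0, 1.089, -0.019], TCP at [254.181, -570.963, 404.675] pointing down, gripper open.
Joint ranges: [-3, 3], [-0.9, 2.11], [0.09, 2.58], [-1.31, 4.45], [0.11, 2.69], [-2.54, 2.54]. Speed limits (rad/s): [2.39, 2.39, 3.01, 3.14, 3.14, 3.14].

INTERFACE

Orientations are given as a rotation vector (axis times angle).
In Python, from workcell import ctrl gives the robot as it stands. The module is installed in compiled form; this text tells all that it offers.
- The arm moves only by the tool send_rows, never from a script. Its argument "commands" is a list of rows, each an object with "translation": the shift along the world's x, y, z normalised to -1 to 1, where 1 is 0.1 m, a list of three; "twist": the turn, a rotation vector about the world's x, y, z normalised to -1 to 1, where 1 is 0.5 rad, a list of three. A call has exactly 10 rows; each row is the pose to reach, as a shift and turn from the pose commanded when the call began; what a row does not reach only later rows make up. A row lasts 1/10 s, in which the tool goes at most 50 mm and 8.59 degrees, less where a joint would pass 70% of its speed; a pose out of reach is approached as far as the arm can. A call with a number of a shift or a turn outside -1 to 1 is refused whole. A call with a gripper value outside its range is refused whole. "grip" is the closure, from -1 (fully open) to 1 (shut), set as the call begins (left out, the last holds). The fingers move at their own pace and stop on an object; the grip force is fixed at half the most. Time passes only in rows, so rows that repeat a pose let the fingers close, or fill a call up. It gives the time, the measured TCP pose, the force and the opening at its end, in the units of the state.
- ctrl.get_obs(): the state, without advancing time (a new reading comes with each control period).
- ctrl.get_image(name): name is "scene" or "top" or "wrist"; returns a dict with "img" (400x640x3 uint8, red, green, blue), "intrinsics" (3x3 intrinsics, pixels), "dist" ([k1, k2, p1, p2, k3] as OpenCV has them; the pictures are not rectified), "cam_to_world" (4x4, takes a point from camera to world coordinates). Camera axes: x right, y down, z forward; pixel columns grow to the right and rows downward; lengths in mm; the calibration is good to about 2 mm. A picture is of the moment at which its call begins. There is no depth.
- ctrl.close_job(): hands the job in, once; it reports no verdict.
The state is a dict: "t": time; "qpos": joint angles; "qvel": joint speeds; "joint_torque": joint torques, N m; "ee_pos": TCP position; "orientation": TCP orientation; "ft_force": force on the tool from outside, world axes, zero at the start; "moment": the same for the moment, N m; "width": finger opening in mm.
Only numpy, scipy, OpenCV 4.12 (cv2) and the standard library are available. Lean on these libraries where they do the work, as an engineer would, in place of code of your own. Each camera call takes 0.05 s, during which the arm holds its last target. There are 200 camera calls.

## Working session

There is one attempt and no reset: what is moved stays moved. The work goes in short steps, Python scripts to look and compute and a tool call to move; the robot and the scene stay as the last step left them, time stands still between calls to the robot, and variables do not carry over. Pictures are saved under pics/ and viewed, about 8 in all and at most 12, crops included, and the job is handed in when it is done.

Besides the shell and the picture viewer there is one more tool, called after "Call:" as name([rows], argument=value, ...), one row to a line, values as JSON. send_rows: Moves the arm, as the interface text tells. Its arguments: {"type":"object","properties":{"commands":{"type":"array","items":{"type":"object","properties":{"translation":{"type":"array","items":{"type":"number"}},"twist":{"type":"array","items":{"type":"number"}}}}},"grip":{"type":"number"}},"required":["commands"]}

```bash
mkdir -p pics
cat > h.py <<'E'
import numpy as np, cv2
from workcell import ctrl
def ray(im,uv):
    p=cv2.undistortPoints(np.array([[uv]],float),np.array(im["intrinsics"],float),np.array(im["dist"],float))[0,0]
    T=np.array(im["cam_to_world"]); return T[:3,3],T[:3,:3]@np.array([p[0],p[1],1])
def atz(im,uv,z):
    o,d=ray(im,uv); return o+d*(z-o[2])/d[2]
def proj(im,P):
    T=np.linalg.inv(np.array(im["cam_to_world"])); r,_=cv2.Rodrigues(T[:3,:3])
    return cv2.projectPoints(np.array(P,float).reshape(-1,3),r,T[:3,3],np.array(im["intrinsics"],float),np.array(im["dist"],float))[0][:,0]
def save(im,f,box=None,s=1):
    a=im["img"][:,:,::-1]
    if box: a=a[box[1]:box[3],box[0]:box[2]]
    cv2.imwrite(f,cv2.resize(a,None,fx=s,fy=s,interpolation=cv2.INTER_CUBIC))
E
python3 - <<'E'
from h import *
import pickle
o=ctrl.get_obs();print(o)
I={n:ctrl.get_image(n) for n in("scene","top")}
pickle.dump(I,open("i0.pkl","wb"))
for n in I: save(I[n],f"pics/{n}0.png",None,1.25); print(np.round(I[n]["cam_to_world"],2))
E
```

```text
{'t': 0.0, 'qpos': array([-1.17100828e+00,  4.23869454e-01,  1.63070026e+00, -8.09579004e-06,
        1.08860393e+00, -1.89930036e-02]), 'qvel': array([ 0.00052375, -0.00068466,  0.00085763,  0.00019979, -0.0007802 ,
       -0.00042506]), 'joint_torque': array([ 3.47889772e-04, -5.44614780e+01, -2.73669899e+01,  6.43321616e-02,
        2.28518673e-02, -1.54951963e-04]), 'ee_pos': array([ 254.07136374, -570.71920125,  403.87958185]), 'orientation': array([-3.07145486e+00, -6.52706669e-01,  4.80804949e-04]), 'ft_force': array([-0.38167616, -0.42913764,  0.80863382]), 'moment': array([-0.04554539, -0.04636123,  0.01180107]), 'width': 87.98603708856507}
[[-1.80000e-01  7.00000e-01 -6.90000e-01  1.47567e+03]
 [ 9.80000e-01  1.30000e-01 -1.20000e-01  1.86790e+02]
 [ 1.00000e-02 -7.00000e-01 -7.10000e-01  1.04515e+03]
 [ 0.00000e+00  0.00000e+00  0.00000e+00  1.00000e+00]]
[[-1.00000e-02 -1.00000e+00  8.00000e-02  4.86820e+02]
 [-1.00000e+00  1.00000e-02  0.00000e+00  2.14400e+01]
 [-0.00000e+00 -8.00000e-02 -1.00000e+00  1.40476e+03]
 [ 0.00000e+00  0.00000e+00  0.00000e+00  1.00000e+00]]
```

View pics/top0.png

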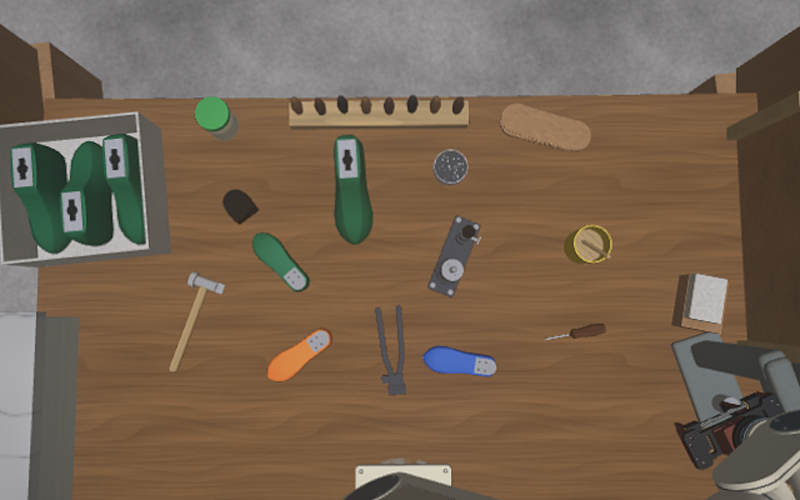

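View pics/scene0.png

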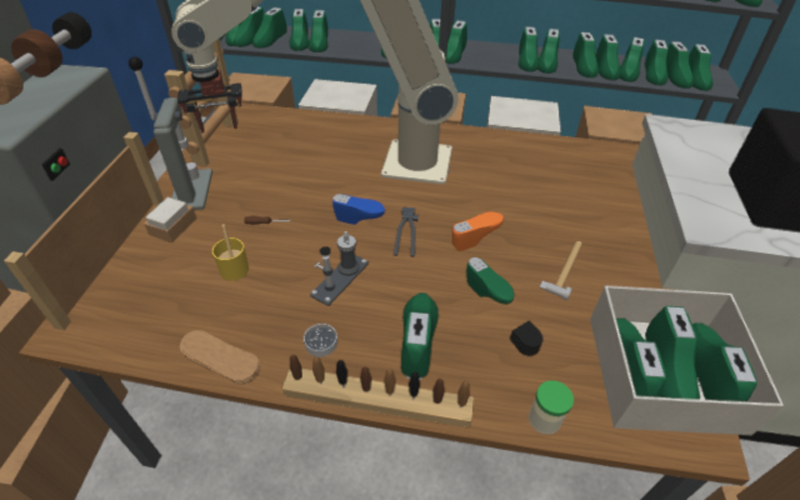

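Candidates in the top view (800 px scale): plain green at (281,262), orange at (300,355), blue at (460,361), big green at (353,190), and green lasts in a box. The small sole-up green one with the steel heel plate at (294,279) fits the description. I'll confirm that in a crop that also shows the jack at (453,258).

Run:
```python
from h import *
import pickle
I=pickle.load(open("i0.pkl","rb"))
a=I["top"]["img"][:,:,::-1]
c=[cv2.resize(a[y:y+75,x:x+65],None,fx=6,fy=6,interpolation=cv2.INTER_CUBIC) for x,y in((193,175),(335,165))]
cv2.imwrite("pics/c1.png",np.hstack(c))
```

```text
(no output)
```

View pics/c1.png

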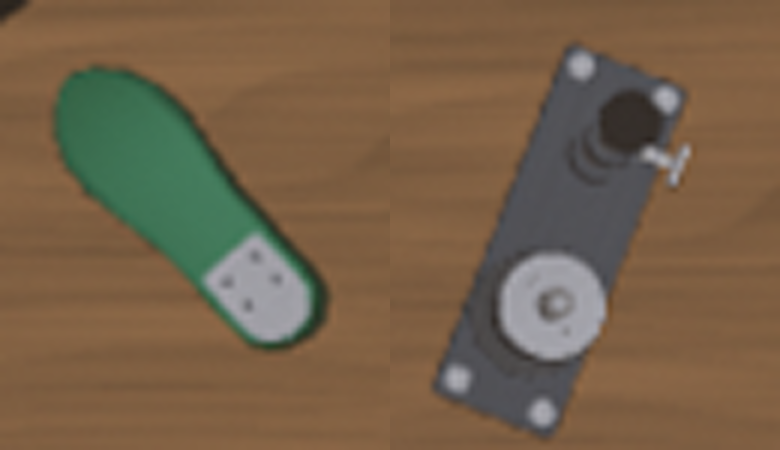

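The crop shows the small green last with its plate front at mid (230,257), heel back near (300,334) and toe tip at (72,82). The shoulder disc is at (551,306) and the toe pad at (630,121).

Run:
```python
from h import *
import pickle
I=pickle.load(open("i0.pkl","rb")); im=I["top"]
L=lambda x,y:(193+x/6-.4,175+y/6-.4)
J=lambda x,y:(335+(x-390)/6-.4,165+y/6-.4)
h=atz(im,L(300,334),78);f=atz(im,L(230,257),78);t=atz(im,L(72,82),76)
print(h,f,t,np.linalg.norm(t-h),np.linalg.norm(f-h))
d=(t-h)[:2];d/=np.linalg.norm(d);print("yaw",np.arctan2(d[1],d[0]),"org",h[:2]+46*d, t[:2]-117*d)
s=atz(im,J(551,306),115);p=atz(im,J(630,121),152);print(s,p,np.linalg.norm((p-s)[:2]))
e=(p-s)[:2];print("jackyaw",np.arctan2(e[1],e[0]))
o=ctrl.get_obs();R=cv2.Rodrigues(o["orientation"])[0];print(R.round(3))
w=ctrl.get_image("wrist");T=np.array(w["cam_to_world"]);print(T.round(3)); print((R.T@(T[:3,3]-o["ee_pos"])).round(1),(R.T@T[:3,:3]).round(3),w["intrinsics"])
```

```text
[510.20270162 217.787549    78.        ] [546.0584496  250.29822112  78.        ] [628.26706885 324.52793297  76.        ] 159.1750746201539 48.40019075446924
yaw 0.7350681771871082 org [544.32481313 248.63688458] [541.47822    246.06331856]
[ 546.60201059 -108.53094699  115.        ] [ 625.92873661 -140.71672637  152.        ] 85.60755722601796
jackyaw -0.38544217059824765
[[ 0.914  0.407 -0.001]
 [ 0.407 -0.914  0.001]
 [ 0.    -0.001 -1.   ]]
[[ 4.07000e-01 -8.71000e-01 -2.74000e-01  3.31488e+02]
 [-9.13000e-01 -3.89000e-01 -1.20000e-01 -5.36679e+02]
 [-2.00000e-03  2.99000e-01 -9.54000e-01  3.82534e+02]
 [ 0.00000e+00  0.00000e+00  0.00000e+00  1.00000e+00]]
[84.5  0.4 21.5] [[ 0.001 -0.954 -0.299]
 [ 1.     0.001 -0.   ]
 [ 0.001 -0.299  0.954]] [[314.51232526   0.         317.97222808]
 [  0.         314.51232526 198.49578449]
 [  0.           0.           1.        ]]
```

Call:
send_rows([
  {"translation": [0,0.12,0],"twist": [0,0,0]},
  {"translation": [0,0.24,0],"twist": [0,0,0]},
  {"translation": [0,0.36,0],"twist": [0,0,0]},
  {"translation": [0,0.48,0],"twist": [0,0,0]},
  {"translation": [0,0.6,0],"twist": [0,0,0]},
  {"translation": [0,0.7,0],"twist": [0,0,0]},
  {"translation": [0.05,0.8,0],"twist": [0,0,0]},
  {"translation": [0.1,0.9,0],"twist": [0,0,0]},
  {"translation": [0.15,1,0],"twist": [0,0,0]},
  {"translation": [0.2,1,0],"twist": [0,0,0]},
], grip=-1)

```text
t: 1.15
ee_pos: [274.7, -469.8, 404.7]
orientation: [-3.072, -0.654, 0.0]
ft_force: [-0.1, 0.6, -0.0]
width: 87.8
```

Call:
send_rows([
  {"translation": [0.1,0.1,0],"twist": [0,0,0.1]},
  {"translation": [0.2,0.2,0],"twist": [0,0,0.2]},
  {"translation": [0.3,0.3,0],"twist": [0,0,0.3]},
  {"translation": [0.4,0.4,0],"twist": [0,0,0.4]},
  {"translation": [0.5,0.5,0],"twist": [0,0,0.5]},
  {"translation": [0.6,0.6,0],"twist": [0,0,0.6]},
  {"translation": [0.7,0.7,0],"twist": [0,0,0.63]},
  {"translation": [0.8,0.8,0],"twist": [0,0,0.63]},
  {"translation": [0.9,0.9,0],"twist": [0,0,0.63]},
  {"translation": [1,1,0],"twist": [0,0,0.63]},
])

```text
t: 2.15
ee_pos: [375.0, -370.1, 404.7]
orientation: [2.933, 1.127, 0.0]
ft_force: [0.2, 0.1, -0.7]
width: 87.9
```

Call:
send_rows([
  {"translation": [0.1,0.1,0],"twist": [0,0,0]},
  {"translation": [0.2,0.2,0],"twist": [0,0,0]},
  {"translation": [0.3,0.3,0],"twist": [0,0,0]},
  {"translation": [0.4,0.4,0],"twist": [0,0,0]},
  {"translation": [0.5,0.5,0],"twist": [0,0,0]},
  {"translation": [0.6,0.6,0],"twist": [0,0,0]},
  {"translation": [0.7,0.7,0],"twist": [0,0,0]},
  {"translation": [0.8,0.8,0],"twist": [0,0,0]},
  {"translation": [0.9,0.9,0],"twist": [0,0,0]},
  {"translation": [1,1,0],"twist": [0,0,0]},
])

```text
t: 3.15
ee_pos: [475.0, -270.1, 404.6]
orientation: [-2.932, -1.127, 0.0]
ft_force: [0.1, -0.5, -0.5]
width: 88.1
```

Call:
send_rows([
  {"translation": [0.07,0.1,0],"twist": [0,0,0]},
  {"translation": [0.14,0.2,0],"twist": [0,0,0]},
  {"translation": [0.21,0.3,0],"twist": [0,0,0]},
  {"translation": [0.28,0.4,0],"twist": [0,0,0]},
  {"translation": [0.35,0.5,0],"twist": [0,0,0]},
  {"translation": [0.42,0.6,0],"twist": [0,0,0]},
  {"translation": [0.49,0.7,0],"twist": [0,0,0]},
  {"translation": [0.56,0.8,0],"twist": [0,0,0]},
  {"translation": [0.63,0.9,0],"twist": [0,0,0]},
  {"translation": [0.72,1,0],"twist": [0,0,0]},
])

```text
t: 4.15
ee_pos: [546.7, -170.1, 404.7]
orientation: [-2.932, -1.127, 0.0]
ft_force: [-0.4, 0.7, 0.0]
width: 88.0
```

Call:
send_rows([
  {"translation": [0,0.1,0],"twist": [0,0,0]},
  {"translation": [0,0.2,0],"twist": [0,0,0]},
  {"translation": [0,0.3,0],"twist": [0,0,0]},
  {"translation": [0,0.4,0],"twist": [0,0,0]},
  {"translation": [0,0.5,0],"twist": [0,0,0]},
  {"translation": [0,0.58,0],"twist": [0,0,0]},
  {"translation": [0,0.62,0],"twist": [0,0,0]},
  {"translation": [0,0.62,0],"twist": [0,0,0]},
  {"translation": [0,0.62,0],"twist": [0,0,0]},
  {"translation": [0,0.62,0],"twist": [0,0,0]},
])

```text
t: 5.15
ee_pos: [546.2, -109.2, 404.7]
orientation: [2.933, 1.126, -0.0]
ft_force: [0.4, 0.0, 0.6]
width: 87.8
```

Run:
```python
from h import *
import pickle
w=ctrl.get_image("wrist");pickle.dump(w,open("w1.pkl","wb"))
print(ctrl.get_obs()["ee_pos"],proj(w,[[546.6,-108.5,115],[546.6,-108.5,147],[625.9,-140.7,152]]))
p=proj(w,[[546.6,-108.5,125]])[0].astype(int)
save(w,"pics/w1.png",(max(p[0]-90,0),max(p[1]-75,0),p[0]+110,p[1]+75),4)
print(p)
```

```text
[ 546.18908334 -109.28281876  404.68114093] [[316.64261035 197.86519708]
 [316.46773484 209.81952688]
 [419.02507058 165.1132305 ]]
[316 201]
```

View pics/w1.png

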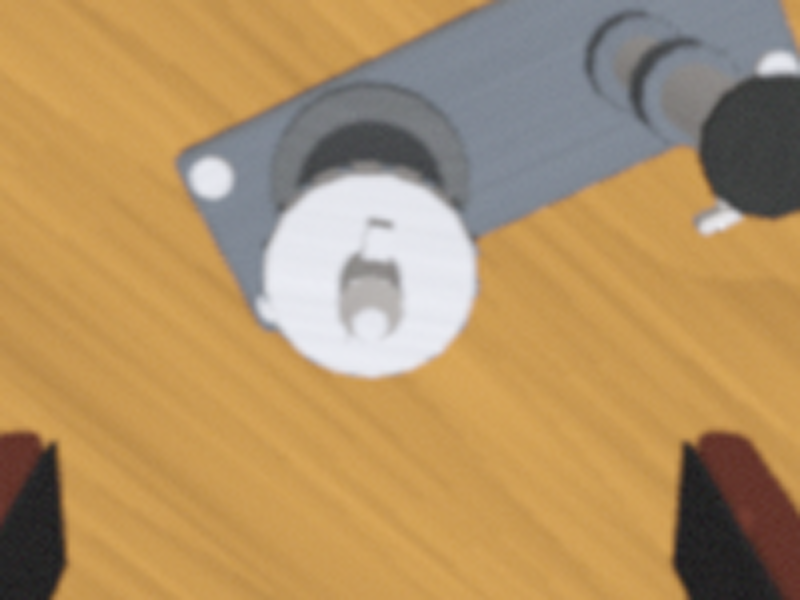

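Run:
```python
from h import *
import pickle
w=pickle.load(open("w1.pkl","rb"))
W=lambda x,y:(226+x/4-.4,126+y/4-.4)
s=atz(w,W(371,275),115);t=atz(w,W(370,325),147);p=atz(w,W(770,145),152)
print(s,t,p,np.arctan2(*(p-s)[1::-1]))
for k in((381,222),(378,222),(384,223)):
    k=atz(w,W(*k),123.5);v=(k-(s+t)/2)[:2];a=np.arctan2(v[1],v[0]);print(np.linalg.norm(v),a,np.degrees(a+.385))
a=w["img"][:,:,::-1][160:225,285:350];a=cv2.resize(a,None,fx=9,fy=9,interpolation=cv2.INTER_CUBIC).astype(float)
cv2.imwrite("pics/w1c.png",np.clip((a-100)*1.9-40,0,255))
```

```text
[ 550.05392647 -107.43491327  115.        ] [ 549.3257985  -107.78967713  147.        ] [ 627.11498877 -138.35039291  152.        ] -0.3815245754145504
14.869071168468002 0.5839917782853773 55.51913927862853
14.786860765890019 0.6266733380784049 57.96461251780428
14.763040957297541 0.5389644702682843 52.93926456641353[ WARN:0@0.558] global loadsave.cpp:1063 imwrite_ Unsupported depth image for selected encoder is fallbacked to CV_8U.
```

View pics/w1c.png

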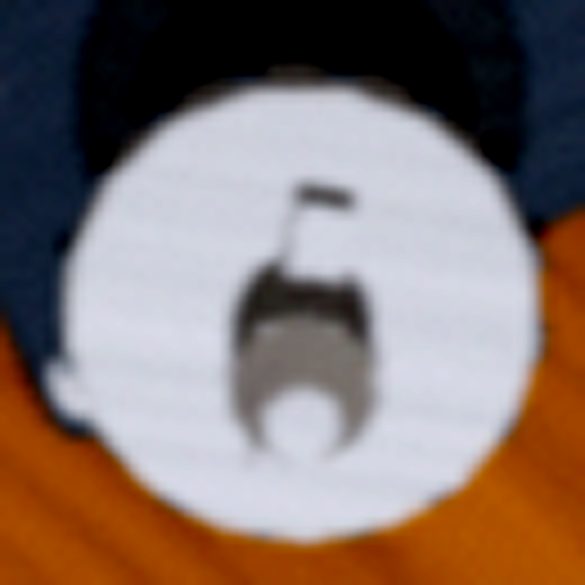

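Call:
send_rows([
  {"translation": [0,0.1,0],"twist": [0,0,0]},
  {"translation": [0,0.2,0],"twist": [0,0,0]},
  {"translation": [0,0.3,0],"twist": [0,0,0]},
  {"translation": [0,0.4,0],"twist": [0,0,0]},
  {"translation": [0,0.5,0],"twist": [0,0,0]},
  {"translation": [0,0.6,0],"twist": [0,0,0]},
  {"translation": [0,0.7,0],"twist": [0,0,0]},
  {"translation": [0,0.8,0],"twist": [0,0,0]},
  {"translation": [0,0.9,0],"twist": [0,0,0]},
  {"translation": [0,1,0],"twist": [0,0,0]},
])

```text
t: 6.2
ee_pos: [546.1, -8.1, 404.7]
orientation: [-2.932, -1.127, 0.0]
ft_force: [0.3, -0.5, -0.4]
width: 87.7
```

Call:
send_rows([
  {"translation": [0,0.1,0],"twist": [0,0,0]},
  {"translation": [0,0.2,0],"twist": [0,0,0]},
  {"translation": [0,0.3,0],"twist": [0,0,0]},
  {"translation": [0,0.4,0],"twist": [0,0,0]},
  {"translation": [0,0.5,0],"twist": [0,0,0]},
  {"translation": [0,0.6,0],"twist": [0,0,0]},
  {"translation": [0,0.7,0],"twist": [0,0,0]},
  {"translation": [0,0.8,0],"twist": [0,0,0]},
  {"translation": [0,0.9,0],"twist": [0,0,0]},
  {"translation": [0,1,0],"twist": [0,0,0]},
])

```text
t: 7.2
ee_pos: [546.2, 91.9, 404.7]
orientation: [2.933, 1.127, -0.0]
ft_force: [-0.3, -0.4, 0.7]
width: 88.1
```

Call:
send_rows([
  {"translation": [0,0.1,0],"twist": [0,0,0]},
  {"translation": [0,0.2,0],"twist": [0,0,0]},
  {"translation": [0,0.3,0],"twist": [0,0,0]},
  {"translation": [0,0.4,0],"twist": [0,0,0]},
  {"translation": [0,0.5,0],"twist": [0,0,0]},
  {"translation": [0,0.6,0],"twist": [0,0,0]},
  {"translation": [0,0.7,0],"twist": [0,0,0]},
  {"translation": [0,0.8,0],"twist": [0,0,0]},
  {"translation": [0,0.9,0],"twist": [0,0,0]},
  {"translation": [0,1,0],"twist": [0,0,0]},
])

```text
t: 8.2
ee_pos: [546.2, 191.9, 404.7]
orientation: [-2.933, -1.127, 0.0]
ft_force: [-0.1, -0.5, 0.1]
width: 88.0
```

Call:
send_rows([
  {"translation": [0,0.1,-0.1],"twist": [0,0,0]},
  {"translation": [0,0.2,-0.2],"twist": [0,0,0]},
  {"translation": [0,0.3,-0.3],"twist": [0,0,0]},
  {"translation": [0,0.4,-0.4],"twist": [0,0,0]},
  {"translation": [0,0.5,-0.5],"twist": [0,0,0]},
  {"translation": [-0.02,0.54,-0.6],"twist": [0,0,0]},
  {"translation": [-0.03,0.56,-0.7],"twist": [0,0,0]},
  {"translation": [-0.03,0.56,-0.7],"twist": [0,0,0]},
  {"translation": [-0.03,0.56,-0.7],"twist": [0,0,0]},
  {"translation": [-0.03,0.56,-0.7],"twist": [0,0,0]},
])

```text
t: 9.2
ee_pos: [543.4, 246.8, 335.2]
orientation: [-2.933, -1.126, -0.001]
ft_force: [-0.5, -0.0, -0.0]
width: 87.8
```

Run:
```python
from h import *
import pickle
w=ctrl.get_image("wrist");pickle.dump(w,open("w2.pkl","wb"))
print(ctrl.get_obs()["ee_pos"],proj(w,[[543,247,78]]))
save(w,"pics/w2.png",(180,20,480,380),1.66)
```

```text
[543.45719688 246.80314267 335.27972604] [[316.21952263 211.46925258]]
```

View pics/w2.png

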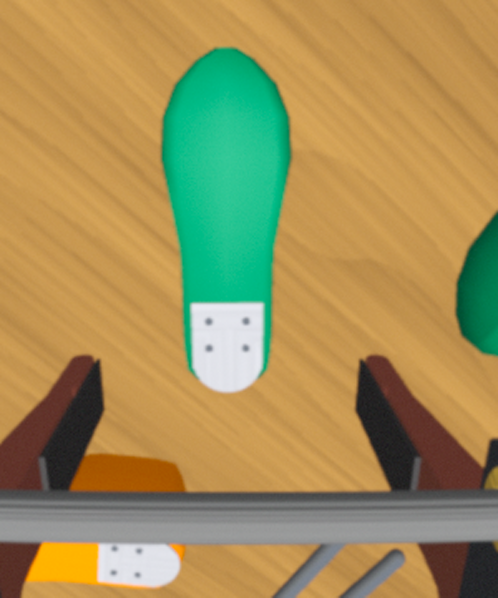

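Run:
```python
from h import *
import pickle
w=pickle.load(open("w2.pkl","rb"))
W=lambda x,y:(180+x/1.66-.2,20+y/1.66-.2)
h=atz(w,W(229,392),78);t=atz(w,W(224,47),74);m=atz(w,W(228,302),78)
d=(t-h)[:2];L=np.linalg.norm(d);d/=L;a=np.arctan2(d[1],d[0]);print(h,t,m,L,a,h[:2]+46*d,t[:2]-117*d)
o=h[:2]+46*d; e=np.array([np.cos(.735),np.sin(.735)]);n=np.array([-e[1],e[0]]);v=o-[543.4,246.8];print("along",v@e,"lat",v@n)
v=np.array([549.7,-107.6])-[546.2,-109.2];print("jack along",v@e,"lat",v@n)
```

```text
[514.54058313 219.67947595  78.        ] [631.76591393 328.30995917  74.        ] [549.54949835 251.90647432  78.        ] 159.81977369793893 0.7473619395340885 [548.28087128 250.94595889] [545.9482245  248.78433952]
along 6.40100720095855 lat -0.19744977864000438
jack along 3.6693470859288 lat -1.1601258392889315
```

Call:
send_rows([
  {"translation": [0.026,0.022,-0.05],"twist": [0,0,0.02]},
  {"translation": [0.026,0.022,-0.2],"twist": [0,0,0.02]},
  {"translation": [0.026,0.022,-0.35],"twist": [0,0,0.02]},
  {"translation": [0.026,0.022,-0.5],"twist": [0,0,0.02]},
  {"translation": [0.026,0.022,-0.65],"twist": [0,0,0.02]},
  {"translation": [0.026,0.022,-0.8],"twist": [0,0,0.02]},
  {"translation": [0.026,0.022,-0.9],"twist": [0,0,0.02]},
  {"translation": [0.026,0.022,-0.96],"twist": [0,0,0.02]},
  {"translation": [0.026,0.022,-1],"twist": [0,0,0.02]},
  {"translation": [0.026,0.022,-1],"twist": [0,0,0.02]},
])

```text
t: 10.25
ee_pos: [545.8, 249.3, 234.4]
orientation: [2.927, 1.142, -0.0]
ft_force: [-0.1, 0.1, 0.3]
width: 87.8
```

Call:
send_rows([
  {"translation": [0,0,-0.1],"twist": [0,0,0]},
  {"translation": [0,0,-0.1],"twist": [0,0,0]},
  {"translation": [0,0,-0.1],"twist": [0,0,0]},
  {"translation": [0,0,-0.1],"twist": [0,0,0]},
  {"translation": [0,0,-0.1],"twist": [0,0,0]},
  {"translation": [0,0,-0.1],"twist": [0,0,0]},
  {"translation": [0,0,-0.1],"twist": [0,0,0]},
  {"translation": [0,0,-0.1],"twist": [0,0,0]},
  {"translation": [0,0,-0.1],"twist": [0,0,0]},
  {"translation": [0,0,-0.1],"twist": [0,0,0]},
], grip=1)

```text
t: 11.25
ee_pos: [545.8, 249.3, 224.9]
orientation: [-2.927, -1.142, -0.001]
ft_force: [-1.8, 0.9, 4.3]
width: 44.8
```

Call:
send_rows([
  {"translation": [0,0,0.05],"twist": [0,0,0]},
  {"translation": [0,0,0.15],"twist": [0,0,0]},
  {"translation": [0,0,0.25],"twist": [0,0,0]},
  {"translation": [0,0,0.35],"twist": [0,0,0]},
  {"translation": [0,-0.05,0.45],"twist": [0,0,0]},
  {"translation": [0,-0.15,0.55],"twist": [0,0,0]},
  {"translation": [0,-0.25,0.65],"twist": [0,0,0]},
  {"translation": [0,-0.35,0.75],"twist": [0,0,0]},
  {"translation": [0,-0.47,0.85],"twist": [0,0,0]},
  {"translation": [0,-0.59,0.95],"twist": [0,0,0]},
])

```text
t: 12.25
ee_pos: [545.7, 189.0, 320.5]
orientation: [2.927, 1.141, -0.0]
ft_force: [0.4, 0.2, -3.7]
width: 45.0
```

Call:
send_rows([
  {"translation": [0,-0.1,0.1],"twist": [0,0,0]},
  {"translation": [0,-0.2,0.2],"twist": [0,0,0]},
  {"translation": [0,-0.3,0.3],"twist": [0,0,0]},
  {"translation": [0,-0.4,0.4],"twist": [0,0,0]},
  {"translation": [0,-0.5,0.5],"twist": [0,0,0]},
  {"translation": [0,-0.6,0.6],"twist": [0,0,0]},
  {"translation": [0,-0.7,0.65],"twist": [0,0,0]},
  {"translation": [0,-0.8,0.7],"twist": [0,0,0]},
  {"translation": [0,-0.9,0.7],"twist": [0,0,0]},
  {"translation": [0,-1,0.7],"twist": [0,0,0]},
])

```text
t: 13.25
ee_pos: [545.7, 89.4, 389.5]
orientation: [-2.927, -1.142, 0.001]
ft_force: [-1.1, 0.5, -3.9]
width: 45.0
```

Call:
send_rows([
  {"translation": [0,-0.1,0],"twist": [0,0,0]},
  {"translation": [0,-0.2,0],"twist": [0,0,0]},
  {"translation": [0,-0.3,0],"twist": [0,0,0]},
  {"translation": [0,-0.4,0],"twist": [0,0,0]},
  {"translation": [0,-0.5,0],"twist": [0,0,0]},
  {"translation": [0,-0.6,0],"twist": [0,0,0]},
  {"translation": [0,-0.7,0],"twist": [0,0,0]},
  {"translation": [0,-0.8,0],"twist": [0,0,0]},
  {"translation": [0,-0.9,0],"twist": [0,0,0]},
  {"translation": [0,-1,0],"twist": [0,0,0]},
])

```text
t: 14.25
ee_pos: [545.8, -10.6, 389.7]
orientation: [2.927, 1.142, -0.0]
ft_force: [-0.3, -0.2, -3.2]
width: 44.8
```

Call:
send_rows([
  {"translation": [0,-0.1,0],"twist": [0,0,0]},
  {"translation": [0,-0.2,0],"twist": [0,0,0]},
  {"translation": [0,-0.35,0],"twist": [0,0,0]},
  {"translation": [0,-0.5,0],"twist": [0,0,0]},
  {"translation": [0,-0.65,0],"twist": [0,0,0]},
  {"translation": [0.01,-0.8,0],"twist": [0,0,0]},
  {"translation": [0.02,-0.9,0],"twist": [0,0,0]},
  {"translation": [0.02,-0.98,0],"twist": [0,0,0]},
  {"translation": [0.02,-0.98,0],"twist": [0,0,0]},
  {"translation": [0.02,-0.98,0],"twist": [0,0,0]},
])

```text
t: 15.25
ee_pos: [547.7, -107.8, 389.6]
orientation: [-2.927, -1.141, 0.0]
ft_force: [-0.5, 0.1, -2.4]
width: 44.9
```

Run:
```python
from h import *
import pickle
o=ctrl.get_obs();print(o["t"],o["ee_pos"],o["ft_force"],o["moment"])
s=ctrl.get_image("scene");t=ctrl.get_image("top");pickle.dump((s,t),open("s3.pkl","wb"))
p=proj(s,[[548.1,-108.5,150]])[0].astype(int);print(p)
save(s,"pics/s3.png",(p[0]-60,p[1]-70,p[0]+60,p[1]+40),5)
```

```text
15.25 [ 547.71841993 -107.75808704  389.609963  ] [-0.5383003   0.12834602 -2.38887957] [-0.05270188  0.01416645 -0.01861441]
[275 185]
```

View pics/s3.png

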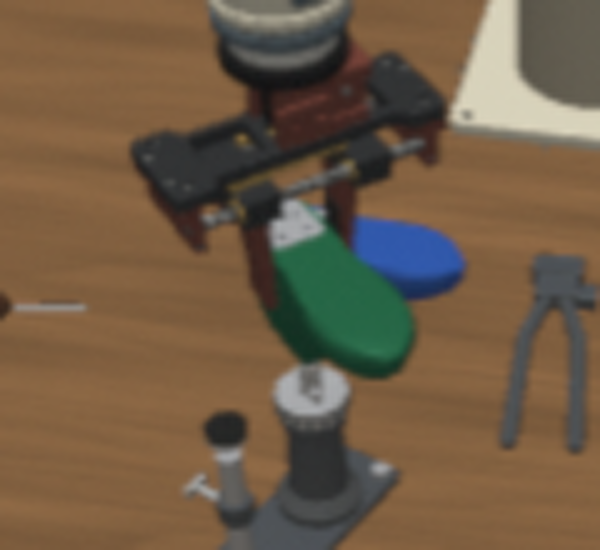

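Call:
send_rows([
  {"translation": [0.003,-0.005,-0.03],"twist": [0,0,0]},
  {"translation": [0.003,-0.005,-0.08],"twist": [0,0,0]},
  {"translation": [0.003,-0.005,-0.13],"twist": [0,0,0]},
  {"translation": [0.003,-0.005,-0.17],"twist": [0,0,0]},
  {"translation": [0.003,-0.005,-0.19],"twist": [0,0,0]},
  {"translation": [0.003,-0.005,-0.2],"twist": [0,0,0]},
  {"translation": [0.003,-0.005,-0.21],"twist": [0,0,0]},
  {"translation": [0.003,-0.005,-0.22],"twist": [0,0,0]},
  {"translation": [0.003,-0.005,-0.225],"twist": [0,0,0]},
  {"translation": [0.003,-0.005,-0.23],"twist": [0,0,0]},
])

```text
t: 16.35
ee_pos: [548.1, -108.3, 366.7]
orientation: [2.927, 1.142, 0.0]
ft_force: [-0.3, -0.1, -2.4]
width: 44.7
```

```bash
cat > o.py <<'E'
from h import *
o=ctrl.get_obs();print(o["t"],o["ee_pos"].round(2),o["ft_force"].round(2),o["moment"].round(3),round(o["width"],2))
R=cv2.Rodrigues(o["orientation"])[0];print("yaw",np.arctan2(R[1,0],R[0,0]).round(3))
E
python3 o.py
```

```text
16.35 [ 548.11 -108.28  366.73] [-0.31 -0.11 -2.39] [-0.017  0.024  0.031] 44.72
yaw 0.744
```

Call:
send_rows([
  {"translation": [0,0,-0.005],"twist": [0,0,0]},
  {"translation": [0,0,-0.01],"twist": [0,0,0]},
  {"translation": [0,0,-0.015],"twist": [0,0,0]},
  {"translation": [0,0,-0.02],"twist": [0,0,0]},
  {"translation": [0,0,-0.025],"twist": [0,0,0]},
  {"translation": [0,0,-0.03],"twist": [0,0,0]},
  {"translation": [0,0,-0.035],"twist": [0,0,0]},
  {"translation": [0,0,-0.04],"twist": [0,0,0]},
  {"translation": [0,0,-0.04],"twist": [0,0,0]},
  {"translation": [0,0,-0.04],"twist": [0,0,0]},
])

```text
t: 17.35
ee_pos: [548.1, -108.3, 362.7]
orientation: [-2.927, -1.142, 0.0]
ft_force: [0.0, -1.1, -3.8]
width: 45.1
```

```bash
python3 o.py
```

```text
17.35 [ 548.08 -108.26  362.66] [ 0.01 -1.14 -3.83] [ 0.016 -0.011 -0.007] 45.09
yaw 0.744
```

Call:
send_rows([
  {"translation": [0,0,-0.01],"twist": [0,0,0]},
  {"translation": [0,0,-0.02],"twist": [0,0,0]},
  {"translation": [0,0,-0.03],"twist": [0,0,0]},
  {"translation": [0,0,-0.04],"twist": [0,0,0]},
  {"translation": [0,0,-0.05],"twist": [0,0,0]},
  {"translation": [0,0,-0.06],"twist": [0,0,0]},
  {"translation": [0,0,-0.07],"twist": [0,0,0]},
  {"translation": [0,0,-0.08],"twist": [0,0,0]},
  {"translation": [0,0,-0.08],"twist": [0,0,0]},
  {"translation": [0,0,-0.08],"twist": [0,0,0]},
])

```text
t: 18.35
ee_pos: [548.1, -108.3, 354.7]
orientation: [-2.927, -1.142, 0.0]
ft_force: [0.1, 0.1, -4.0]
width: 44.5
```

```bash
python3 o.py
```

```text
18.35 [ 548.08 -108.27  354.66] [ 0.1   0.07 -3.96] [-0.01  -0.01   0.029] 44.52
yaw 0.744
```

Call:
send_rows([
  {"translation": [0,0,-0.02],"twist": [0,0,0]},
  {"translation": [0,0,-0.04],"twist": [0,0,0]},
  {"translation": [0,0,-0.05],"twist": [0,0,0]},
  {"translation": [0,0,-0.055],"twist": [0,0,0]},
  {"translation": [0,0,-0.058],"twist": [0,0,0]},
  {"translation": [0,0,-0.06],"twist": [0,0,0]},
  {"translation": [0,0,-0.062],"twist": [0,0,0]},
  {"translation": [0,0,-0.064],"twist": [0,0,0]},
  {"translation": [0,0,-0.065],"twist": [0,0,0]},
  {"translation": [0,0,-0.065],"twist": [0,0,0]},
])

```text
t: 19.35
ee_pos: [548.1, -108.3, 348.2]
orientation: [-2.927, -1.142, 0.0]
ft_force: [-0.4, 0.3, -2.9]
width: 44.8
```

```bash
python3 o.py
```

```text
19.35 [ 548.08 -108.26  348.17] [-0.41  0.31 -2.92] [-0.024  0.034  0.017] 44.81
yaw 0.744
```

Call:
send_rows([
  {"translation": [0,0,-0.002],"twist": [0,0,0]},
  {"translation": [0,0,-0.004],"twist": [0,0,0]},
  {"translation": [0,0,-0.006],"twist": [0,0,0]},
  {"translation": [0,0,-0.008],"twist": [0,0,0]},
  {"translation": [0,0,-0.01],"twist": [0,0,0]},
  {"translation": [0,0,-0.01],"twist": [0,0,0]},
  {"translation": [0,0,-0.01],"twist": [0,0,0]},
  {"translation": [0,0,-0.01],"twist": [0,0,0]},
  {"translation": [0,0,-0.01],"twist": [0,0,0]},
  {"translation": [0,0,-0.01],"twist": [0,0,0]},
])

```text
t: 20.35
ee_pos: [548.2, -108.3, 347.3]
orientation: [2.927, 1.142, 0.0]
ft_force: [-1.4, 0.4, 1.8]
width: 44.9
```

```bash
python3 o.py
```

```text
20.35 [ 548.17 -108.28  347.33] [-1.45  0.4   1.75] [-0.024  0.231 -0.028] 44.91
yaw 0.744
```

Call:
send_rows([
  {"translation": [0,0,-0.001],"twist": [0,0,-0.03]},
  {"translation": [0,0,-0.001],"twist": [0,0,-0.06]},
  {"translation": [0,0,-0.001],"twist": [0,0,-0.09]},
  {"translation": [0,0,-0.001],"twist": [0,0,-0.12]},
  {"translation": [0,0,-0.001],"twist": [0,0,-0.15]},
  {"translation": [0,0,-0.001],"twist": [0,0,-0.18]},
  {"translation": [0,0,-0.001],"twist": [0,0,-0.21]},
  {"translation": [0,0,-0.001],"twist": [0,0,-0.24]},
  {"translation": [0,0,-0.001],"twist": [0,0,-0.24]},
  {"translation": [0,0,-0.001],"twist": [0,0,-0.24]},
])

```text
t: 21.35
ee_pos: [548.0, -108.2, 347.0]
orientation: [-2.99, -0.964, 0.0]
ft_force: [0.1, 0.5, -2.7]
width: 44.7
```

```bash
python3 o.py
```

```text
21.35 [ 548.02 -108.23  347.  ] [ 0.13  0.49 -2.74] [-0.025  0.024 -0.03 ] 44.72
yaw 0.624
```

Call:
send_rows([
  {"translation": [0,0,-0.003],"twist": [0,0,-0.02]},
  {"translation": [0,0,-0.006],"twist": [0,0,-0.02]},
  {"translation": [0,0,-0.009],"twist": [0,0,-0.02]},
  {"translation": [0,0,-0.012],"twist": [0,0,-0.02]},
  {"translation": [0,0,-0.015],"twist": [0,0,-0.02]},
  {"translation": [0,0,-0.015],"twist": [0,0,-0.02]},
  {"translation": [0,0,-0.015],"twist": [0,0,-0.02]},
  {"translation": [0,0,-0.015],"twist": [0,0,-0.02]},
  {"translation": [0,0,-0.015],"twist": [0,0,-0.02]},
  {"translation": [0,0,-0.015],"twist": [0,0,-0.02]},
])

```text
t: 22.35
ee_pos: [548.1, -108.3, 345.6]
orientation: [2.995, 0.949, -0.0]
ft_force: [0.4, -0.8, -3.3]
width: 44.6
```

```bash
python3 o.py
```

```text
22.35 [ 548.08 -108.25  345.57] [ 0.45 -0.77 -3.29] [-0.022 -0.004 -0.034] 44.6
yaw 0.614
```

Call:
send_rows([
  {"translation": [0,0,-0.006],"twist": [0,0,0]},
  {"translation": [0,0,-0.012],"twist": [0,0,0]},
  {"translation": [0,0,-0.018],"twist": [0,0,0]},
  {"translation": [0,0,-0.024],"twist": [0,0,0]},
  {"translation": [0,0,-0.03],"twist": [0,0,0]},
  {"translation": [0,0,-0.036],"twist": [0,0,0]},
  {"translation": [0,0,-0.04],"twist": [0,0,0]},
  {"translation": [0,0,-0.044],"twist": [0,0,0]},
  {"translation": [0,0,-0.048],"twist": [0,0,0]},
  {"translation": [0,0,-0.048],"twist": [0,0,0]},
])

```text
t: 23.35
ee_pos: [548.1, -108.3, 340.7]
orientation: [-2.995, -0.949, 0.0]
ft_force: [0.4, 0.5, -3.3]
width: 45.0
```

```bash
python3 o.py
```

```text
23.35 [ 548.06 -108.27  340.74] [ 0.44  0.48 -3.35] [-0.079 -0.003 -0.035] 45.02
yaw 0.614
```

Call:
send_rows([
  {"translation": [0,0,-0.003],"twist": [0,0,0]},
  {"translation": [0,0,-0.006],"twist": [0,0,0]},
  {"translation": [0,0,-0.009],"twist": [0,0,0]},
  {"translation": [0,0,-0.012],"twist": [0,0,0]},
  {"translation": [0,0,-0.014],"twist": [0,0,0]},
  {"translation": [0,0,-0.015],"twist": [0,0,0]},
  {"translation": [0,0,-0.016],"twist": [0,0,0]},
  {"translation": [0,0,-0.016],"twist": [0,0,0]},
  {"translation": [0,0,-0.016],"twist": [0,0,0]},
  {"translation": [0,0,-0.016],"twist": [0,0,0]},
])

```text
t: 24.35
ee_pos: [548.1, -108.2, 339.8]
orientation: [2.995, 0.949, 0.0]
ft_force: [-2.9, 0.7, 6.8]
width: 44.8
```

```bash
python3 o.py
```

```text
24.35 [ 548.08 -108.24  339.85] [-2.94  0.73  6.8 ] [ 0.088  0.586 -0.009] 44.81
yaw 0.614
```

Call:
send_rows([
  {"translation": [0,0,0.003],"twist": [0,0,-0.03]},
  {"translation": [0,0,0.003],"twist": [0,0,-0.08]},
  {"translation": [0,0,0.003],"twist": [0,0,-0.14]},
  {"translation": [0,0.001,0.003],"twist": [0,0,-0.2]},
  {"translation": [0,0.001,0.003],"twist": [0,0,-0.26]},
  {"translation": [0,0.001,0.003],"twist": [0,0,-0.32]},
  {"translation": [0,0.002,0.003],"twist": [0,0,-0.38]},
  {"translation": [0,0.002,0.003],"twist": [0,0,-0.44]},
  {"translation": [0,0.0025,0.003],"twist": [0,0,-0.5]},
  {"translation": [0,0.0025,0.003],"twist": [0,0,-0.5]},
])

```text
t: 25.35
ee_pos: [548.4, -108.1, 339.8]
orientation: [3.09, 0.565, 0.001]
ft_force: [0.2, -0.3, 5.2]
width: 44.9
```

```bash
python3 o.py
```

```text
25.35 [ 548.37 -108.13  339.84] [ 0.2  -0.35  5.2 ] [-0.149  0.009  0.063] 44.85
yaw 0.362
```

Call:
send_rows([
  {"translation": [0,0,0],"twist": [0,0,-0.06]},
  {"translation": [0,0,0],"twist": [0,0,-0.12]},
  {"translation": [0,0,0],"twist": [0,0,-0.18]},
  {"translation": [0,0.001,0],"twist": [0,0,-0.24]},
  {"translation": [0,0.001,0],"twist": [0,0,-0.3]},
  {"translation": [0,0.001,0],"twist": [0,0,-0.36]},
  {"translation": [0,0.002,0],"twist": [0,0,-0.42]},
  {"translation": [0,0.002,0],"twist": [0,0,-0.48]},
  {"translation": [0,0.003,0],"twist": [0,0,-0.54]},
  {"translation": [0,0.003,0],"twist": [0,0,-0.6]},
])

```text
t: 26.35
ee_pos: [548.4, -108.3, 339.9]
orientation: [3.139, 0.097, 0.002]
ft_force: [-0.5, -4.3, 5.5]
width: 44.8
```

```bash
python3 o.py
```

```text
26.35 [ 548.4  -108.25  339.86] [-0.53 -4.27  5.45] [-0.966  0.066  0.235] 44.81
yaw 0.062
```

Call:
send_rows([
  {"translation": [0,-0.003,0],"twist": [0,0,-0.06]},
  {"translation": [0,-0.004,0],"twist": [0,0,-0.12]},
  {"translation": [0,-0.005,0],"twist": [0,0,-0.2]},
  {"translation": [0,-0.005,0],"twist": [0,0,-0.28]},
  {"translation": [0,-0.005,0],"twist": [0,0,-0.36]},
  {"translation": [0,-0.005,0],"twist": [0,0,-0.44]},
  {"translation": [0,-0.005,0],"twist": [0,0,-0.52]},
  {"translation": [0,-0.005,0],"twist": [0,0,-0.6]},
  {"translation": [0,-0.005,0],"twist": [0,0,-0.66]},
  {"translation": [0,-0.005,0],"twist": [0,0,-0.7]},
])

```text
t: 27.35
ee_pos: [548.3, -108.8, 339.9]
orientation: [3.108, -0.451, 0.002]
ft_force: [-0.7, -4.4, 4.9]
width: 44.7
```

```bash
python3 o.py
```

```text
27.35 [ 548.33 -108.77  339.86] [-0.72 -4.35  4.94] [-0.981  0.216  0.211] 44.72
yaw -0.288
```

Call:
send_rows([
  {"translation": [0,-0.001,0],"twist": [0,0,-0.04]},
  {"translation": [0,-0.002,0],"twist": [0,0,-0.08]},
  {"translation": [0,-0.003,0],"twist": [0,0,-0.12]},
  {"translation": [0,-0.003,0],"twist": [0,0,-0.16]},
  {"translation": [0,-0.003,0],"twist": [0,0,-0.19]},
  {"translation": [0,-0.003,0],"twist": [0,0,-0.21]},
  {"translation": [0,-0.003,0],"twist": [0,0,-0.22]},
  {"translation": [0,-0.003,0],"twist": [0,0,-0.22]},
  {"translation": [0,-0.003,0],"twist": [0,0,-0.22]},
  {"translation": [0,-0.003,0],"twist": [0,0,-0.22]},
])

```text
t: 28.35
ee_pos: [548.3, -109.0, 339.9]
orientation: [3.079, -0.62, 0.002]
ft_force: [-0.1, -4.6, 6.8]
width: 44.6
```

```bash
python3 o.py
```

```text
28.35 [ 548.31 -109.02  339.86] [-0.14 -4.62  6.82] [-0.767  0.218  0.079] 44.59
yaw -0.397
```

Call:
send_rows([
  {"translation": [0,0,0],"twist": [0,0,-0.01]},
  {"translation": [0,0,0],"twist": [0,0,-0.02]},
  {"translation": [0,0,0],"twist": [0,0,-0.03]},
  {"translation": [0,0,0],"twist": [0,0,-0.04]},
  {"translation": [0,0,0],"twist": [0,0,-0.05]},
  {"translation": [0,0,0],"twist": [0,0,-0.06]},
  {"translation": [0,0,0],"twist": [0,0,-0.06]},
  {"translation": [0,0,0],"twist": [0,0,-0.06]},
  {"translation": [0,0,0],"twist": [0,0,-0.06]},
  {"translation": [0,0,0],"twist": [0,0,-0.06]},
])

```text
t: 29.35
ee_pos: [548.3, -109.0, 339.9]
orientation: [3.069, -0.666, 0.002]
ft_force: [-0.0, -3.0, 5.1]
width: 44.7
```

```bash
python3 o.py
```

```text
29.35 [ 548.29 -109.02  339.86] [-0.03 -2.95  5.12] [-0.833  0.231  0.097] 44.7
yaw -0.427
```

Call:
send_rows([
  {"translation": [0,0,0],"twist": [0,0,-0.01]},
  {"translation": [0,0,0],"twist": [0,0,-0.02]},
  {"translation": [0,0,0],"twist": [0,0,-0.03]},
  {"translation": [0,0,0],"twist": [0,0,-0.04]},
  {"translation": [0,0,0],"twist": [0,0,-0.05]},
  {"translation": [0,0,0],"twist": [0,0,-0.06]},
  {"translation": [0,0,0],"twist": [0,0,-0.06]},
  {"translation": [0,0,0],"twist": [0,0,-0.06]},
  {"translation": [0,0,0],"twist": [0,0,-0.06]},
  {"translation": [0,0,0],"twist": [0,0,-0.06]},
])

```text
t: 30.35
ee_pos: [548.3, -109.1, 339.9]
orientation: [3.059, -0.712, 0.002]
ft_force: [-1.3, -4.2, 6.5]
width: 44.6
```

```bash
python3 o.py;  python3 - <<'E'
from h import *
import pickle
t=ctrl.get_image("top");s=ctrl.get_image("scene");pickle.dump((t,s),open("s4.pkl","wb"))
a=[]
for im,sc in((t,6),(s,6)):
    p=proj(im,[[590,-125,160]])[0].astype(int)
    a.append(cv2.resize(im["img"][p[1]-40:p[1]+40,p[0]-32:p[0]+32,::-1],None,fx=6,fy=6,interpolation=cv2.INTER_CUBIC)); print(p)
cv2.imwrite("pics/s4.png",np.hstack(a))
E
```

```text
30.35 [ 548.27 -109.05  339.85] [-1.28 -4.16  6.46] [-0.875  0.241  0.144] 44.62
yaw -0.457
[369 198]
[267 190]
```

View pics/s4.png

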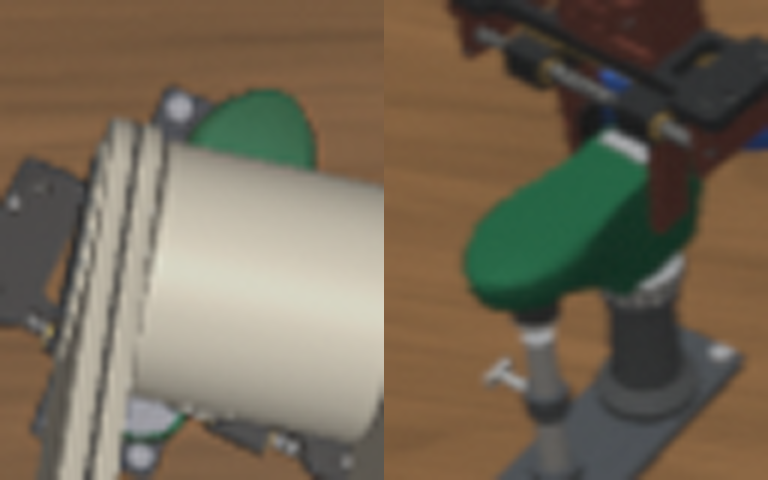

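Call:
send_rows([
  {"translation": [0,0,0],"twist": [0,0,0]},
  {"translation": [0,0,0],"twist": [0,0,0]},
  {"translation": [0,0,0],"twist": [0,0,0]},
  {"translation": [0,0,0],"twist": [0,0,0]},
  {"translation": [0,0,0],"twist": [0,0,0]},
  {"translation": [0,0,0],"twist": [0,0,-0.01]},
  {"translation": [0,0,0],"twist": [0,0,-0.02]},
  {"translation": [0,0,0],"twist": [0,0,-0.03]},
  {"translation": [0,0,0],"twist": [0,0,-0.04]},
  {"translation": [0,0,0],"twist": [0,0,-0.05]},
])

```text
t: 31.45
ee_pos: [548.3, -109.0, 339.9]
orientation: [3.05, -0.75, 0.002]
ft_force: [-1.6, -3.7, 6.2]
width: 44.9
```

```bash
python3 o.py
```

```text
31.45 [ 548.26 -109.05  339.86] [-1.57 -3.66  6.16] [-0.864  0.265  0.226] 44.94
yaw -0.482
```

Call:
send_rows([
  {"translation": [0,0,0],"twist": [0,0,-0.01]},
  {"translation": [0,0,0],"twist": [0,0,-0.02]},
  {"translation": [0,0,0],"twist": [0,0,-0.03]},
  {"translation": [0,0,0],"twist": [0,0,-0.04]},
  {"translation": [0,0,0],"twist": [0,0,-0.05]},
  {"translation": [0,0,0],"twist": [0,0,-0.05]},
  {"translation": [0,0,0],"twist": [0,0,-0.05]},
  {"translation": [0,0,0],"twist": [0,0,-0.05]},
  {"translation": [0,0,0],"twist": [0,0,-0.05]},
  {"translation": [0,0,0],"twist": [0,0,-0.05]},
])

```text
t: 32.45
ee_pos: [548.3, -109.1, 339.9]
orientation: [3.04, -0.788, 0.002]
ft_force: [-0.0, -4.3, 6.5]
width: 45.1
```

```bash
python3 o.py
```

```text
32.45 [ 548.26 -109.08  339.86] [-0.03 -4.33  6.5 ] [-0.946  0.329  0.112] 45.12
yaw -0.507
```

Call:
send_rows([
  {"translation": [0,0,0],"twist": [0,0,0]},
  {"translation": [0,0,0],"twist": [0,0,0]},
  {"translation": [0,0,0],"twist": [0,0,0]},
  {"translation": [0,0,0],"twist": [0,0,0]},
  {"translation": [0,0,0.05],"twist": [0,0,0]},
  {"translation": [0,0,0.2],"twist": [0,0,0.04]},
  {"translation": [0,0,0.4],"twist": [0,0,0.14]},
  {"translation": [0,0,0.6],"twist": [0,0,0.24]},
  {"translation": [0,0,0.8],"twist": [0,0,0.24]},
  {"translation": [0,0,0.9],"twist": [0,0,0.24]},
], grip=-1)

```text
t: 33.45
ee_pos: [548.4, -108.5, 431.6]
orientation: [-3.083, 0.603, -0.004]
ft_force: [-0.3, -0.6, -0.4]
width: 87.7
```

```bash
python3 o.py
python3 - <<'E'
from h import *
import pickle
w=ctrl.get_image("wrist");s=ctrl.get_image("scene");pickle.dump((w,s),open("w5.pkl","wb"))
a=cv2.resize(w["img"][20:380,180:480,::-1],None,fx=1.6,fy=1.6)
p=proj(s,[[580,-120,150]])[0].astype(int);print(p)
b=cv2.resize(s["img"][p[1]-60:p[1]+60,p[0]-32:p[0]+32,::-1],(307,576),interpolation=cv2.INTER_CUBIC)
cv2.imwrite("pics/w5.png",np.hstack([a,b]))
E
```

```text
33.45 [ 548.4  -108.52  431.55] [-0.28 -0.61 -0.43] [ 0.011  0.025 -0.012] 87.7
yaw -0.386
[269 191]
```

View pics/w5.png

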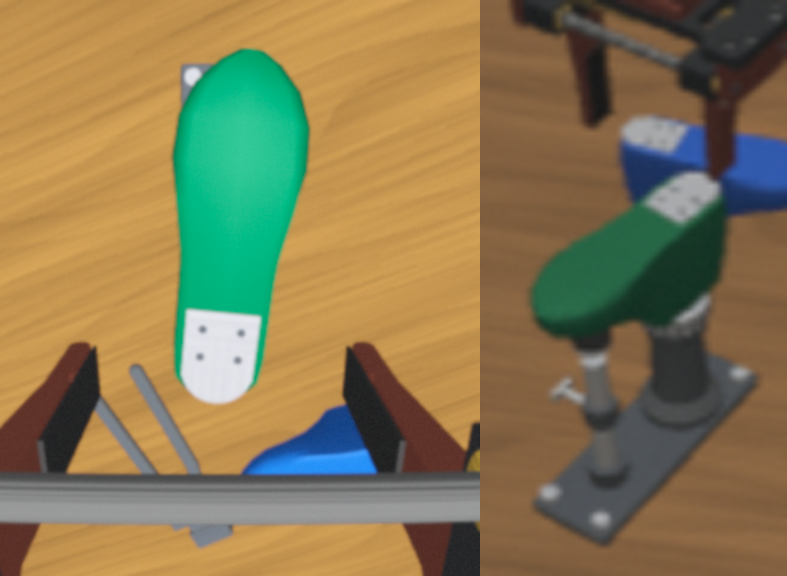

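The last is home on the shoulder, but it sits about 5° clockwise of the jack axis: heel at (218,403), toe at (248,49). That is slot play with the key at its stop. I'll regrasp and centre the toe.

Call:
send_rows([
  {"translation": [0,-0.006,-0.1],"twist": [0,0,-0.1]},
  {"translation": [0,-0.006,-0.25],"twist": [0,0,-0.18]},
  {"translation": [0,-0.006,-0.4],"twist": [0,0,-0.18]},
  {"translation": [0,-0.006,-0.55],"twist": [0,0,-0.18]},
  {"translation": [0,-0.006,-0.7],"twist": [0,0,-0.18]},
  {"translation": [0,-0.006,-0.8],"twist": [0,0,-0.18]},
  {"translation": [0,-0.006,-0.87],"twist": [0,0,-0.18]},
  {"translation": [0,-0.006,-0.91],"twist": [0,0,-0.18]},
  {"translation": [0,-0.006,-0.91],"twist": [0,0,-0.18]},
  {"translation": [0,-0.006,-0.91],"twist": [0,0,-0.18]},
], grip=-1)

```text
t: 34.55
ee_pos: [548.3, -109.1, 338.8]
orientation: [-3.053, 0.741, -0.001]
ft_force: [-0.9, -1.1, 0.1]
width: 87.5
```

Call:
send_rows([
  {"translation": [0,0,0],"twist": [0,0,0]},
  {"translation": [0,0,0],"twist": [0,0,0]},
  {"translation": [0,0,0],"twist": [0,0,0]},
  {"translation": [0,0,0],"twist": [0,0,0]},
  {"translation": [0,0,0],"twist": [0,0,0]},
  {"translation": [0,0,0],"twist": [0,0,0]},
  {"translation": [0,0,0],"twist": [0,0,0]},
  {"translation": [0,0,0],"twist": [0,0,0]},
  {"translation": [0,0,0],"twist": [0,0,0]},
  {"translation": [0,0,0],"twist": [0,0,0]},
], grip=1)

```text
t: 35.55
ee_pos: [548.1, -109.1, 338.5]
orientation: [3.053, -0.741, -0.0]
ft_force: [-0.7, 0.2, 1.1]
width: 44.6
```

```bash
python3 o.py
```

```text
35.55 [ 548.09 -109.14  338.51] [-0.66  0.16  1.06] [ 0.061  0.097 -0.042] 44.56
yaw -0.476
```

Gripped in line at yaw −0.476 with little force. Now turning back +0.092 rad.

Call:
send_rows([
  {"translation": [0,0,0],"twist": [0,0,0.02]},
  {"translation": [0,0,0],"twist": [0,0,0.05]},
  {"translation": [0,0,0],"twist": [0,0,0.08]},
  {"translation": [0,0,0],"twist": [0,0,0.11]},
  {"translation": [0,0,0],"twist": [0,0,0.14]},
  {"translation": [0,0,0],"twist": [0,0,0.17]},
  {"translation": [0,0,0],"twist": [0,0,0.185]},
  {"translation": [0,0,0],"twist": [0,0,0.185]},
  {"translation": [0,0,0],"twist": [0,0,0.185]},
  {"translation": [0,0,0],"twist": [0,0,0.185]},
])

```text
t: 36.55
ee_pos: [548.1, -109.1, 338.5]
orientation: [-3.084, 0.599, -0.0]
ft_force: [-0.3, -0.1, 1.1]
width: 45.3
```

```bash
python3 o.py
```

```text
36.55 [ 548.13 -109.09  338.52] [-0.27 -0.1   1.07] [0.117 0.02  0.095] 45.31
yaw -0.384
```

Call:
send_rows([
  {"translation": [0,0,0],"twist": [0,0,0]},
  {"translation": [0,0,0],"twist": [0,0,0]},
  {"translation": [0,0,0],"twist": [0,0,0]},
  {"translation": [0,0,0],"twist": [0,0,0]},
  {"translation": [0,0,0],"twist": [0,0,0]},
  {"translation": [0,0,0.1],"twist": [0,0,0]},
  {"translation": [0,0,0.3],"twist": [0,0,0]},
  {"translation": [0,0,0.5],"twist": [0,0,0]},
  {"translation": [0,0,0.7],"twist": [0,0,0]},
  {"translation": [0,0,0.92],"twist": [0,0,0]},
], grip=-1)

```text
t: 37.55
ee_pos: [547.9, -109.1, 431.9]
orientation: [-3.084, 0.599, -0.0]
ft_force: [0.3, -0.0, 0.5]
width: 87.7
```

```bash
python3 o.py
python3 - <<'E'
from h import *
import pickle
w=ctrl.get_image("wrist");s=ctrl.get_image("scene");pickle.dump((w,s),open("w6.pkl","wb"))
a=cv2.resize(w["img"][20:380,180:480,::-1],None,fx=1.6,fy=1.6)
p=proj(s,[[580,-120,150]])[0].astype(int);print(p)
b=cv2.resize(s["img"][p[1]-60:p[1]+60,p[0]-32:p[0]+32,::-1],(307,576),interpolation=cv2.INTER_CUBIC)
cv2.imwrite("pics/w6.png",np.hstack([a,b]))
E
```

```text
37.55 [ 547.92 -109.07  431.85] [ 0.32 -0.02  0.54] [ 0.042 -0.004  0.019] 87.67
yaw -0.384
[269 191]
```

View pics/w6.png

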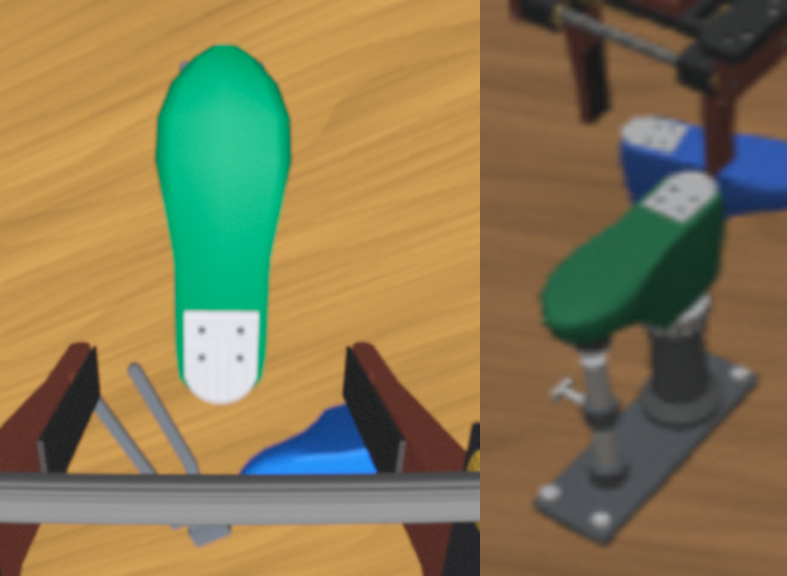

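```bash
python3 -c "
from workcell import ctrl
print(ctrl.close_job())"
```

```text
the job is handed in; nothing more can be done
None
```

The small last is mounted fully home on the jack with its toe over the toe rest, and I handed the job in at about 37.7 s with the gripper open and clear.

- **Mounting:** I gripped the small green last and lowered it over the spindle. It met the key at about 5 N, and I turned it about 7° clockwise until the key entered the slot. It then came down about 8 mm onto the shoulder, with a light press of about 10 N.
- **Swinging:** I swung it clockwise about 1 rad, with 0.21–0.24 N·m on the wrist. After release it stood about 5° past the jack axis. I put that down to play between key and slot, so I gripped it again and turned it back 0.09 rad.
- **Last checks:** The wrist and scene pictures show the last aligned with the gripper at yaw −0.384. The jack axis measured about −0.383 rad. The last looks flat on the shoulder, with its toe over the pad.
- **Not settled:**
  - The top and wrist cameras disagreed by about 3–4 mm. I used the wrist values for the relative fit.
  - I never felt a clear torque rise at the swivel stop, and the pads slipped about 0.03 rad while I pushed towards it. That the key rests at its stop is inferred, not measured.
- **Bystanders:** I did not touch any of them knowingly, but I did not do a full check of all of them at the end.

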